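# Clamp a chisel in the sharpening jig

### The job

Ready the chisel for grinding: with the fingertips push the butt of its wooden handle until the blade's edge is fully home against the wooden stop of the jig, and then push the clamp's red handle outward and down, past its dead point, until it snaps into lock over the blade. Work the clamp by its red handle alone, do not lift or tip the chisel, and leave the bottle, the cup and the whetstone where they stand.

Things in the scene. Friction and masses are not known exactly. Their poses are not given: they have to be found in the camera images.
- jig: Sharpening jig, fixed: plywood base 225 x 175 x 14.5 mm (x -125 to 100, y -60 to 115 mm), steel bed (top 26 mm high, x -27 to 80 mm) with two guide strips 28 mm apart, pale wooden stop block 44.5 mm high at its far end. Origin: bench surface, on the bed's centre line. x: along the chisel towards the stop; y: from the chisel towards the clamp, the side to which the red handle falls; z up.
- stop_face (a point): Centre of the stop's face, where the middle of the chisel's edge comes to rest (28.5 mm above the bench). Axes as the jig's.
- chisel: Loose chisel lying in the jig, 195 mm long, 0.13 to 0.25 kg: steel blade 110 x 25 x 5 mm between the guides, brass collar, pale wooden handle 27 mm in diameter. Origin: under the blade where it meets the collar; x towards the cutting edge, z up. At the start its edge is 12 to 30 mm short of the stop. It slides with about 1 to 3 N and stays where it is left.
- chisel_butt (a point): Middle of the flat end of the chisel's wooden handle, 28.5 mm above the bench, 14 mm above the plywood: the place to push, along the jig's x.
- chisel_tip (a point): Middle of the chisel's cutting edge, half way up the blade; 195 mm from the butt.
- clamp_lever (a joint): Angle of the red handle about a hinge along the jig's x through clamp_pivot: 0 = open, almost upright (leaning 0.05 rad to the jig's +y); grows as it is pushed to +y and down; 1.35 = locked, 0.17 rad above level. Dead point 0.85: below it the handle springs back to 0, above it snaps to 1.35 by itself. Takes about 6 N at 95 mm from the pivot, none at the dead point.
- clamp_pivot (a point): Hinge of the clamp, fixed in the jig at x = 10, y = 52, z = 66 mm, between two steel cheeks 30 mm apart over their outsides that reach 75 mm above the bench.
- handle_tip (a point): End of the red handle, 133 mm from the pivot on the handle's centre line. The handle is a straight round bar 16 mm in diameter, red from 55 to 133 mm from the pivot; at the start its end is about 199 mm above the bench. z points along the handle, away from the pivot; it turns with the handle.
- clamp_pad (a point): Underside of the black rubber pad on the end of the clamp's short steel arm. The arm stands raised on the chisel side of the red handle (up to 125 mm above the bench, close beside the handle, so push the handle higher than that) and is driven down on to the blade by it; not to be pushed itself.
- bottle: Amber bottle with an orange cap, 62 mm in diameter, 190 mm tall, loose; origin under its centre. To be left alone.
- cup: White open cup without a handle, 90 mm in diameter at the rim, 85 mm tall, loose; origin under its centre. To be left alone.
- whetstone: Reddish-brown whetstone 110 x 50 x 25 mm, loose, lying flat; origin under its centre. To be left alone.

How it is judged:
On the way, in this order (a step that is already met when the one before it is completed fails the run):
1. the chisel's edge is home against the stop (within 3 mm) while the clamp is still open (x of chisel_tip in the frame of stop_face above -0.003 m and value of joint clamp_lever below 0.4 rad), for 0.2 s.
2. the red handle has gone over its dead point and is locked (value of joint clamp_lever above 1.28 rad), for 0.3 s.
At the end, for the whole second after the job is handed in: The red handle is locked (joint above 1.28 rad), the chisel lies flat and still on the bed with its edge within 3 mm of the stop along the jig and within 6 mm of the stop's middle (value of joint clamp_lever above 1.28 rad and x of chisel_tip in the frame of stop_face above -0.003 m and horizontal distance between chisel_tip and stop_face below 0.006 m and z of chisel in the frame of jig below 0.03 m and linear speed of chisel below 0.02 m/s); the robot touches nothing.
It fails at once if the chisel is lifted or tipped (over 15 mm off the bed, or over 0.25 rad) (z of chisel in the frame of jig above 0.041 m or angle between chisel's own z axis and vertical above 0.25 rad).
It fails at once if the clamp is worked by its arm (pad side) instead of the red handle (contact force between any of the fingers, the arm and clamp_arm above 4 N).
It fails at once if a bystander is moved more than 20 mm or tipped (distance of any of bottle, cup, whetstone from where it was at the start of the episode above 0.02 m or angle between any of bottle, cup, whetstone's own z axis and vertical above 0.3 rad).
It also fails if it takes over 48 s, if anything falls off the work surface, if the arm or the gripper's body presses on something with over 40 N, if the wrist force passes 120 N, or if a joint passes its speed limit or range.

### The arm

A 7-joint arm with a two-finger parallel gripper is mounted at the origin on the work surface. World frame = base frame: x ahead of the robot, y to its left, z up, the work surface at z = 0. Lengths are in m, angles in rad, forces in N, time in s.
With the tool pointing down it reaches from about 0.4 to 0.9 m from the base axis. Payload 5.5 kg.
Tool frame: the origin (TCP) lies midway between the tips of the shut fingers; the grasp point (between the pads) lies grip_depth behind it (grip_depth is the distance from the TCP to the grasp point, in m); z points along the fingers, y is the direction in which the jaws open and shut (so a half turn about z gives the same grasp; the last joint's range is limited). The gripper opens to 85 mm and grips with 20 to 120 N. Pads are 22 mm wide; open, the fingers measure 114 mm over their backs; the gripper's body (76 mm by 85 mm) begins 54 mm behind the grasp point. The pads swing forward as they close: fully open they stand 13 mm farther back than shut.
Start: joints at [1.51, 0.501, -0.427, 1.55, 0.221, 1.138, -0.21], TCP at [0.207, -0.616, 0.205] pointing down, gripper open.
Joint ranges: [-2.88, 2.88], [-0.31, 2.03], [-1.54, 1.56], [0.2, 2.42], [-1.41, 4.55], [0.19, 2.02], [-2.57, 2.57]. Speed limits (rad/s): [2.57, 2.57, 3.14, 3.14, 3.14, 3.14, 3.14].

### API

Orientations are given as a unit quaternion [x, y, z, w].
In Python, from bench import * gives the robot as it stands.
- The arm moves only by the shell command python3 -m inch 'ROWS' [OPENING] [FORCE]. ROWS is text: rows parted by semicolons, each of 4 numbers parted by spaces: the shift along the tool's x, y, z scaled (see below), then the turn about the tool's z scaled (see below). A call has exactly 8 rows; each row shifts and turns the commanded pose from where the row before left it, along the tool's axes as they then stand; what a row does not reach is not made up. The controller multiplies each number of a shift by 40 mm and each number of a turn by 4 degrees. A row lasts 1/12 s, in which the tool goes at most 41.7 mm and 7.16 degrees, less where a joint would pass 70% of its speed; a pose out of reach is approached as far as the arm can. A call with a number of a shift or a turn outside -1 to 1 is refused whole. A call with a gripper value outside its range is refused whole. OPENING is the opening, from 0 (shut) to 1 (fully open), set as the call begins (- or left out, the last holds). The fingers move at their own pace and stop on an object; FORCE is the grip in N (left out, the last holds). Time passes only in rows, so rows that do not move let the fingers close, or fill a call up. It gives the time, the measured TCP pose, the force and the opening at its end, in the units of the state.
- state(): the state, without advancing time (a new reading comes with each control period).
- grab_frame(name): name is "scene" or "top" or "wrist"; returns a dict with "frame" (480x640x3 uint8, blue, green, red), "fov_y" (degrees; the focal length in pixels is half the picture's height over the tangent of half this angle, whatever the lens; pixels are square), "cx", "cy" (the principal point, pixels), "k1" (the pictures are not rectified: a ray, as slopes to the right and down, at radius r is drawn at 1 + k1 r^2 times it, then the intrinsics apply), "world_from_camera" (4x4, takes a point from camera to world coordinates). Camera axes: x right, y up, looking along -z (the intrinsics and any distortion apply to the point x, -y, -z); pixel columns grow to the right and rows downward; lengths in m; the calibration is good to about 2 mm. A picture is of the moment at which its call begins. There is no depth.
- finish_job(): hands the job in, once; it reports no verdict.
Trained networks look in the newest picture that a camera, given by its name, has taken for a name from the list of things; names that differ only in an ending like _2 or _b are one class to them, and where a whole thing is asked for, a point or a joint stands for the part that bears it (a point fixed in the world has none). Each returns a list of dicts, best first, with "confidence" (0 to 1); they miss things now and then, are a little off and sometimes report something else, mostly with a low value. They report only what shows in the picture. A call takes as long as a camera call.
- boxes_of(camera, target): "position" ([x, y, z] in m, in the coordinates of the camera as it stood for that picture, good to about 4 mm: the middle of the surface that is visible of it).
The state is a dict: "time": time; "joint_positions": joint angles; "qvel": joint speeds; "effort": joint torques, N m; "ee_pos": TCP position; "tcp_rot": TCP orientation; "ft_force": force on the tool from outside, world axes, zero at the start; "torque": the same for the moment, N m; "finger_gap": finger opening in m.
Only numpy, scipy, OpenCV 4.12 (cv2) and the standard library are available. Lean on these libraries where they do the work, as an engineer would, in place of code of your own. Each camera call takes 0.05 s, during which the arm holds its last target.

## Working session

There is one attempt and no reset: what is moved stays moved. The work goes in short steps, Python scripts to look and compute and a shell command to move; the robot and the scene stay as the last step left them, time stands still between calls to the robot, and variables do not carry over. Pictures are saved under pics/ and viewed, and the job is handed in when it is done.

```bash
mkdir -p pics; ls
python3 - <<'E'
from bench import *
import cv2
s=state(); print({k:s[k] for k in('time','ee_pos','tcp_rot','ft_force','finger_gap')})
for n in('scene','top','wrist'):
    g=grab_frame(n); cv2.imwrite(f'pics/{n}0.png',g['frame']); print(n,g['fov_y'],g['cx'],g['cy'],g['k1'],g['world_from_camera'])
    for t in('jig','chisel','clamp_lever','bottle','cup','whetstone','chisel_butt','handle_tip'):
        import numpy as np
        W=np.array(g['world_from_camera'])
        for b in boxes_of(n,t)[:2]:
            print(n,t,round(b['confidence'],2),np.round((W@np.r_[b['position'],1])[:3],3))
E
```

```text
pics
{'time': 0.0, 'ee_pos': array([ 0.206529  , -0.61552458,  0.20354891]), 'tcp_rot': array([ 9.86917388e-01,  1.61223763e-01, -1.33598914e-04, -9.74346713e-04]), 'ft_force': array([0.60413727, 0.64292028, 0.05472109]), 'finger_gap': 0.08527457568808623}
scene 46.71007292909188 324.8139872867441 240.24441753637572 0.025260732691302672 [[-0.50643509 -0.6593694   0.55565772  1.17689028]
 [ 0.86225495 -0.38253149  0.33194285  0.31149859]
 [-0.00631639  0.64722613  0.76227189  0.92834705]
 [ 0.          0.          0.          1.        ]]
scene jig 0.71 [ 0.611 -0.065  0.019]
scene jig 0.17 [ 0.613 -0.061  0.159]
scene chisel 0.56 [ 0.527 -0.092  0.032]
scene clamp_lever 0.8 [ 0.612 -0.062  0.157]
scene clamp_lever 0.42 [ 0.52  -0.089  0.034]
scene bottle 0.89 [ 0.493 -0.217  0.103]
scene bottle 0.18 [ 0.525 -0.09   0.03 ]
scene cup 0.71 [ 0.601 -0.292  0.055]
scene cup 0.29 [ 0.525 -0.088  0.03 ]
scene whetstone 0.88 [0.559 0.097 0.023]
scene chisel_butt 0.87 [ 0.523 -0.09   0.032]
scene handle_tip 0.77 [ 0.612 -0.067  0.158]
top 49.3201259193136 320.9234223929021 238.0163351688708 0
[... 235 characters left out ...]
66 [ 0.584 -0.076  0.011]
top chisel 0.9 [ 0.532 -0.091  0.031]
top bottle 0.69 [ 0.604 -0.067  0.191]
top bottle 0.59 [ 0.476 -0.215  0.123]
top cup 0.69 [ 0.613 -0.303  0.033]
top whetstone 0.83 [0.549 0.093 0.025]
top chisel_butt 0.84 [ 0.532 -0.094  0.029]
top chisel_butt 0.64 [ 0.581 -0.078  0.013]
top handle_tip 0.55 [ 0.607 -0.062  0.191]
wrist 67.79978862881498 323.62370490489184 243.61224944870108 -0.023827129255697386 [[ 3.19279171e-01  9.10952823e-01  2.61200622e-01  2.73375071e-01]
 [-9.47660662e-01  3.06994779e-01  8.77124623e-02 -5.93765122e-01]
 [-2.85312127e-04 -2.75534316e-01  9.61291194e-01  3.74763674e-01]
 [ 0.00000000e+00  0.00000000e+00  0.00000000e+00  1.00000000e+00]]
```

View pics/scene0.png

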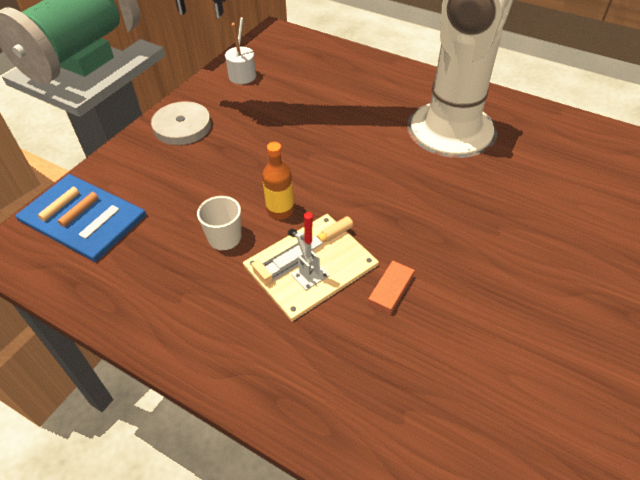

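View pics/top0.png

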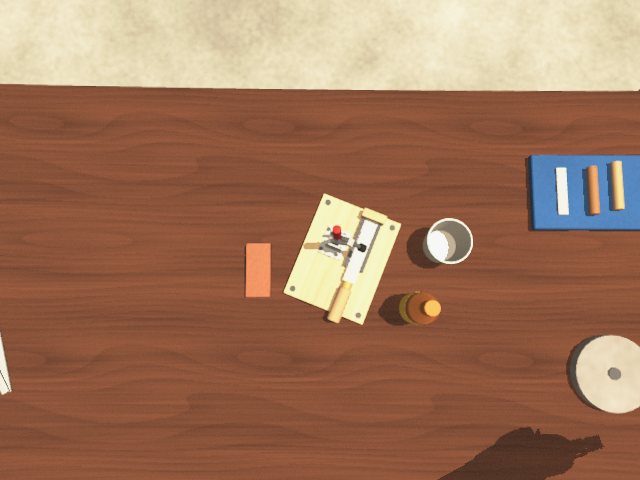

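```bash
cat > h.py <<'E'
import numpy as np, cv2
def cam(g):
    f=240/np.tan(np.radians(g['fov_y'])/2)
    return f,g['cx'],g['cy'],g['k1'],np.array(g['world_from_camera'])
def px2w(g,u,v,z):
    f,cx,cy,k,W=cam(g)
    d=np.array([(u-cx)/f,(v-cy)/f]); p=d.copy()
    for _ in range(30): p=d/(1+k*(p@p))
    r=W[:3,:3]@np.array([p[0],-p[1],-1]); o=W[:3,3]
    return o+r*(z-o[2])/r[2]
def w2px(g,P):
    f,cx,cy,k,W=cam(g)
    c=W[:3,:3].T@(np.asarray(P)-W[:3,3]); p=np.array([c[0],-c[1]])/-c[2]
    p=p*(1+k*(p@p)); return np.array([cx+f*p[0],cy+f*p[1]])
E
python3 - <<'E'
import cv2
a=cv2.imread('pics/top0.png')[180:340,265:425]; cv2.imwrite('pics/topc.png',cv2.resize(a,(800,800),interpolation=cv2.INTER_CUBIC)[:,:][0:800][:,:][::1])
a=cv2.resize(a,(600,600),interpolation=cv2.INTER_CUBIC);cv2.imwrite('pics/topc.png',a)
b=cv2.imread('pics/scene0.png')[190:325,230:390];cv2.imwrite('pics/scc.png',cv2.resize(b,(711,600),interpolation=cv2.INTER_CUBIC))
E
```

```text
(no output)
```

View pics/topc.png

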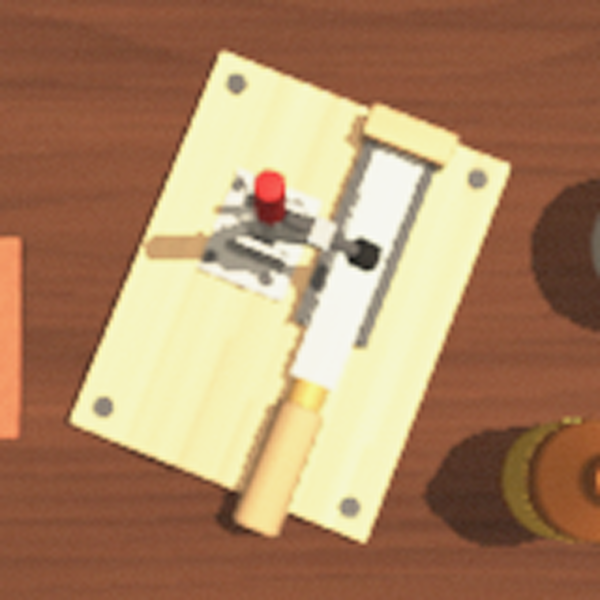

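View pics/scc.png

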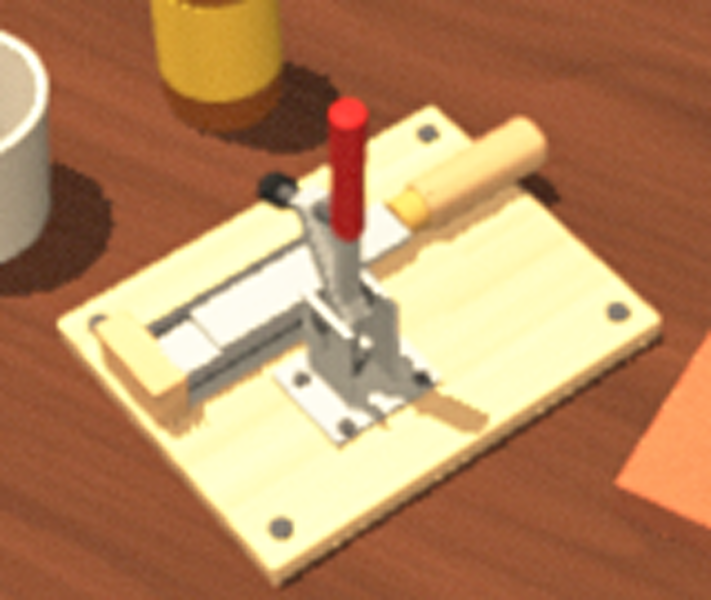

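```bash
cat > fit.py <<'E'
from h import *; from bench import *
from scipy.optimize import least_squares
gt=grab_frame('top');gs=grab_frame('scene')
C=np.array([[.1,.115],[.1,-.06],[-.125,-.06],[-.125,.115]])
pt=np.array([[222,50],[511,162],[367,544],[70,424]])/3.75+[265,180]
ps=np.array([[278,572],[60,322],[432,106],[662,320]])/4.444+[230,190]
def X(q,c,z): 
    return np.array([q[0]+np.cos(q[2])*c[0]-np.sin(q[2])*c[1],q[1]+np.sin(q[2])*c[0]+np.cos(q[2])*c[1],z])
for use in('t','s','ts'):
    def r(q):
        o=[]
        for i,c in enumerate(C):
            if 't' in use:o.append(px2w(gt,*pt[i],.0145)-X(q,c,.0145))
            if 's' in use:o.append(px2w(gs,*ps[i],.0145)-X(q,c,.0145))
        return np.array(o)[:,:2].ravel()
    s=least_squares(r,[.6,-.1,-.3]); q=s.x; print(use,q.round(4),(s.fun*1000).round(1))
# refs
R=np.array([[np.cos(q[2]),-np.sin(q[2])],[np.sin(q[2]),np.cos(q[2])]])
def loc(P): return np.r_[R.T@(P[:2]-q[:2]),P[2]]
for n,g,(u,v) in (('tipT',gt,(265+270/3.75,180+182/3.75)),('tipS',gs,(230+349/4.444,190+113/4.444))):
    print(n,loc(px2w(g,u,v,.199)).round(4))
print('buttT edge ends z=.0285', [loc(px2w(gt,265+a/3.75,180+b/3.75,.0285)).round(4) for a,b in((234,521),(280,534))])
print('expected tip px',w2px(gt,X(q,(.01,.052+.133*np.sin(.05)),.199)),w2px(gs,X(q,(.01,.0586),.199)))
for n,g in(('top',gt),('scene',gs)):
  for t in('bottle','cup','whetstone','chisel_butt'):
    for b in boxes_of(n,t)[:1]:
        P=(cam(g)[4]@np.r_[b['position'],1])[:3]; print(n,t,loc(P).round(3))
E
python3 fit.py
```

```text
t [ 0.58   -0.1158 -0.3724] [-0.3 -0.8  0.8  0.6 -0.4  0.5 -0.1 -0.3]
s [ 0.5785 -0.1107 -0.3748] [-0.8  0.5 -1.2  0.7  0.8 -0.4  1.2 -0.7]
ts [ 0.5792 -0.1133 -0.3736] [ 0.4 -3.2 -1.4  2.9  1.7 -1.9 -2.1  3.1  0.4 -2.2 -0.   2.3  0.5 -3.
  0.6  1.9]
tipT [0.0125 0.0575 0.199 ]
tipS [0.0092 0.0599 0.199 ]
buttT edge ends z=.0285 [array([-0.1389,  0.0103,  0.0285]), array([-0.1362, -0.0152,  0.0285])]
expected tip px [335.84970469 229.59139158] [307.7165422  215.22320323]
top bottle [-0.059 -0.134  0.126]
top cup [ 0.099 -0.162  0.033]
top whetstone [-0.105  0.179  0.025]
top chisel_butt [-0.051  0.001  0.035]
scene bottle [-0.047 -0.128  0.102]
scene cup [ 0.083 -0.156  0.056]
scene whetstone [-0.093  0.184  0.024]
scene chisel_butt [-0.059  0.002  0.032]
```

```bash
python3 -m inch '0 0 0 1;0 0 0 1;0 0 0 1;0 0 0 1;0 0 0 1;0 0 0 1;0 0 0 1;0 0 0 1' 0 30; python3 -m inch '0 0 0 1;0 0 0 1;0 0 0 0;0 0 0 0;0 0 0 0;0 0 0 0;0 0 0 0;0 0 0 0'
cat > where.py <<'E'
from h import *; from bench import *
q=np.array([.5792,-.1133,-.3736])
s=state(); p=s['ee_pos']; R=np.array([[np.cos(q[2]),-np.sin(q[2])],[np.sin(q[2]),np.cos(q[2])]])
from scipy.spatial.transform import Rotation as Ro
A=Ro.from_quat(s['tcp_rot']).as_matrix()
print('t',round(s['time'],2),'jig',(np.r_[R.T@(p[:2]-q[:2]),p[2]]*1000).round(1),'yaw err deg',np.degrees(np.arctan2(A[1,0],A[0,0])-q[2]).round(2),'toolz',A[:,2].round(3),'F jig',np.r_[R.T@s['ft_force'][:2],s['ft_force'][2]].round(1),'gap',round(s['finger_gap'],4),'J',np.round(s['joint_positions'],2))
E
python3 where.py
```

```text
time: 2.52
ee_pos: [0.2069, -0.6162, 0.2046]
tcp_rot: [0.993, -0.119, 0.0, -0.0]
ft_force: [-0.1, -0.1, -0.4]
finger_gap: 0.0001
time: 3.18
ee_pos: [0.2068, -0.6162, 0.2046]
tcp_rot: [0.983, -0.186, 0.0, -0.0]
ft_force: [1.2, -0.8, 0.3]
finger_gap: 0.0002
t 3.18 jig [-163.2 -604.1  204.6] yaw err deg -0.02 toolz [ 0.  0. -1.] F jig [ 1.4 -0.3  0.3] gap 0.0002 J [ 1.41  0.48 -0.28  1.55  0.14  1.13 -0.85]
```

```bash
python3 -m inch '-0.2 -0.9 0 0;-0.2 -0.9 0 0;0 -0.95 0 0;0 -0.95 0 0;0 -0.95 0 0;0 -0.95 0 0;0 -0.95 0 0;0 -0.95 0 0'; python3 -m inch '0 -0.95 0 0;0 -0.95 0 0;0 -0.95 0 0;0 -0.95 0 0;0 -0.95 0 0;0 -0.95 0 0;0 -0.95 0 0;0 -0.5 0 0'; python3 where.py
```

```text
time: 3.85
ee_pos: [0.302, -0.3296, 0.2049]
tcp_rot: [0.983, -0.186, 0.0, 0.0]
ft_force: [0.4, -0.3, 0.6]
finger_gap: 0.0
time: 4.52
ee_pos: [0.4077, -0.0607, 0.2054]
tcp_rot: [0.983, -0.184, 0.001, -0.0]
ft_force: [0.5, 0.2, -0.0]
finger_gap: -0.0
t 4.52 jig [-178.9  -13.6  205.4] yaw err deg 0.23 toolz [ 0.002  0.    -1.   ] F jig [ 0.4  0.3 -0. ] gap -0.0 J [ 0.81  0.07 -0.75  2.1   0.06  0.99 -1.91]
```

```bash
python3 -m inch '0 -0.34 0.5 0;0 0 0.5 0;0 0 0.5 0;0 0 0.5 0;0 0 0 0;0 0 0 0;0 0 0 0;0 0 0 0'; python3 where.py
python3 - <<'E'
from h import *; from bench import *
g=grab_frame('wrist'); cv2.imwrite('pics/w1.png',g['frame'])
g=grab_frame('scene'); cv2.imwrite('pics/s1.png',cv2.resize(g['frame'][150:330,200:440],(800,600)))
E
```

```text
time: 5.18
ee_pos: [0.4123, -0.0525, 0.1259]
tcp_rot: [0.983, -0.186, 0.001, 0.0]
ft_force: [-0.6, -0.4, -0.1]
finger_gap: -0.0001
t 5.18 jig [-177.5   -4.3  125.9] yaw err deg -0.05 toolz [ 0.002 -0.001 -1.   ] F jig [-0.4 -0.6 -0.1] gap -0.0001 J [ 0.73  0.23 -0.74  2.18  0.21  0.8  -2.08]
```

View pics/w1.png

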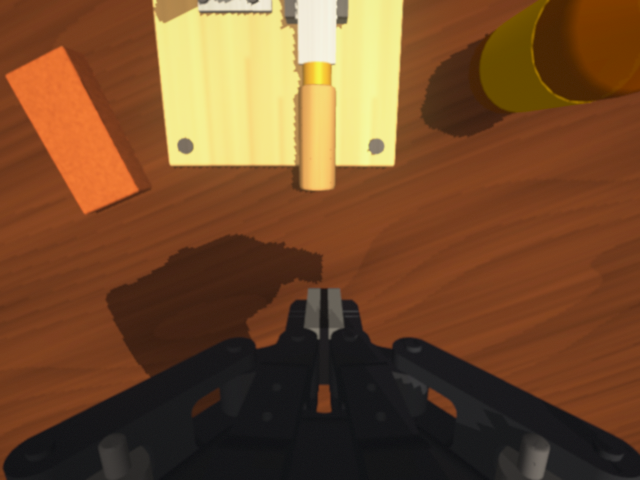

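View pics/s1.png

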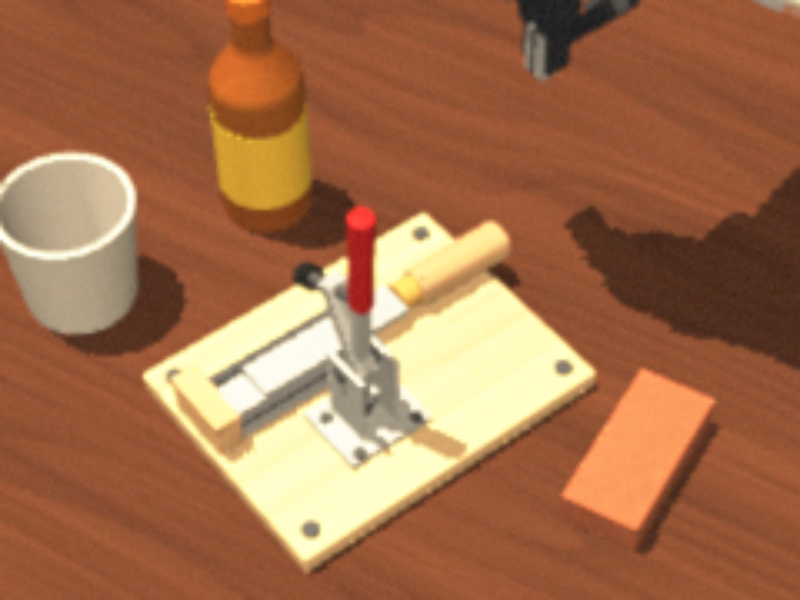

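Run:
```python
from h import *; from bench import *
q=np.array([.5792,-.1133,-.3736])
R=np.array([[np.cos(q[2]),-np.sin(q[2])],[np.sin(q[2]),np.cos(q[2])]])
g=grab_frame('wrist')
for n,u,v,z in(('butt',318,188,.0285),('cornerL',169,166,.0145),('cornerR',395,166,.0145),('tipcheck',324,291,.126),('collar L',301,84,.0285),('collarR',334,84,.0285)):
    P=px2w(g,u,v,z); print(n,(R.T@(P[:2]-q[:2])*1000).round(1))
```

```text
butt [-140.9   -0. ]
cornerL [-125.4  115.8]
cornerR [-125.6  -59.4]
tipcheck [-181.7   -4.5]
collar L [-68.9  11.5]
collarR [-68.9 -11.4]
```

```bash
python3 -m inch '0 -0.1 0.5 0;0 0 0.5 0;0 0 0.5 0;0 0 0.5 0;0 0 0.4 0;0 0 0.15 0;0 0 0 0;0 0 0 0'; python3 where.py
```

```text
time: 6.0
ee_pos: [0.413, -0.0485, 0.0231]
tcp_rot: [0.983, -0.186, 0.0, -0.0]
ft_force: [-0.1, 0.7, 1.2]
finger_gap: -0.0
t 6.0 jig [-178.4   -0.3   23.1] yaw err deg -0.03 toolz [ 0. -0. -1.] F jig [-0.3  0.6  1.2] gap -0.0 J [ 0.58  0.44 -0.6   2.24  0.45  0.58 -2.31]
```

```bash
python3 -m inch '0.15 0 0 0;0.15 0 0 0;0.15 0 0 0;0.15 0 0 0;0.15 0 0 0;0.1 0 0 0;0.1 0 0 0;0.1 0 0 0'; python3 where.py
```

```text
time: 6.67
ee_pos: [0.452, -0.064, 0.0225]
tcp_rot: [0.983, -0.186, -0.0, -0.0]
ft_force: [-1.0, -0.2, 0.3]
finger_gap: 0.0
t 6.67 jig [-136.4   -0.6   22.5] yaw err deg -0.05 toolz [-0.  0. -1.] F jig [-0.9 -0.5  0.3] gap 0.0 J [ 0.58  0.49 -0.59  2.15  0.46  0.63 -2.28]
```

```bash
python3 -m inch '0.05 0 0 0;0.05 0 0 0;0.05 0 0 0;0.05 0 0 0;0 0 0 0;0 0 0 0;0 0 0 0;0 0 0 0'; python3 where.py;python3 - <<'E'
from h import *; from bench import *
g=grab_frame('scene'); cv2.imwrite('pics/s2.png',cv2.resize(g['frame'][190:325,230:410],(800,600)))
E
```

```text
time: 7.33
ee_pos: [0.459, -0.0667, 0.0226]
tcp_rot: [0.983, -0.186, -0.0, 0.0]
ft_force: [-0.4, 0.9, 0.1]
finger_gap: 0.0002
t 7.33 jig [-128.9   -0.5   22.6] yaw err deg -0.03 toolz [-0. -0. -1.] F jig [-0.7  0.7  0.1] gap 0.0002 J [ 0.58  0.5  -0.59  2.13  0.46  0.64 -2.27]
```

View pics/s2.png

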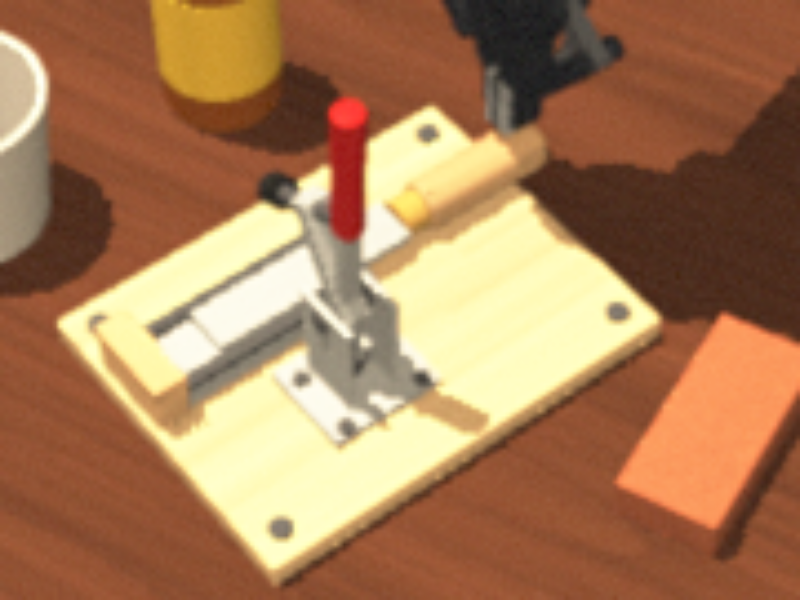

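Run:
```python
from h import *; from bench import *
g=grab_frame('scene'); p=state()['ee_pos']
for dz in(0,.02,.04): 
    u=w2px(g,p+[0,0,dz]); print(((u-[230,190])*4.444).round())
q=np.array([.5792,-.1133,-.3736])
c,s=np.cos(q[2]),np.sin(q[2])
for x in(-.141,-.115):
    for z in (.015,.0285,.042): print(x,z,((w2px(g,[q[0]+c*x,q[1]+s*x,z])-[230,190])*4.444).round())
g=grab_frame('wrist'); cv2.imwrite('pics/w2.png',g['frame'])
g=grab_frame('top'); cv2.imwrite('pics/t2.png',cv2.resize(g['frame'][180:340,265:425],(600,600)))
```

```text
[509. 159.]
[510. 131.]
[511. 103.]
-0.141 0.015 [528. 158.]
-0.141 0.0285 [529. 140.]
-0.141 0.042 [530. 121.]
-0.115 0.015 [488. 183.]
-0.115 0.0285 [488. 164.]
-0.115 0.042 [488. 146.]
```

View pics/w2.png

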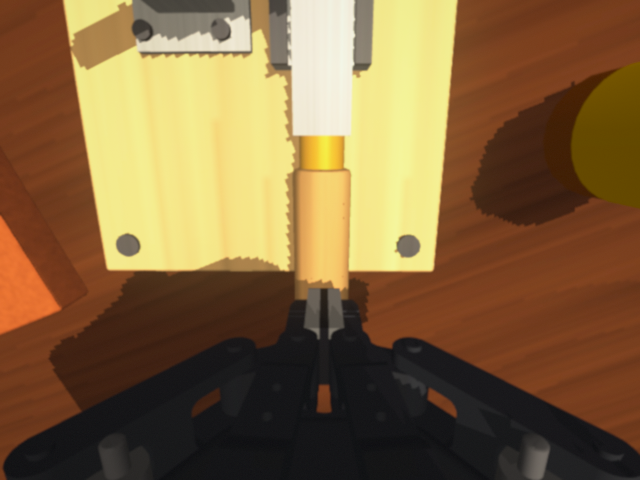

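View pics/t2.png

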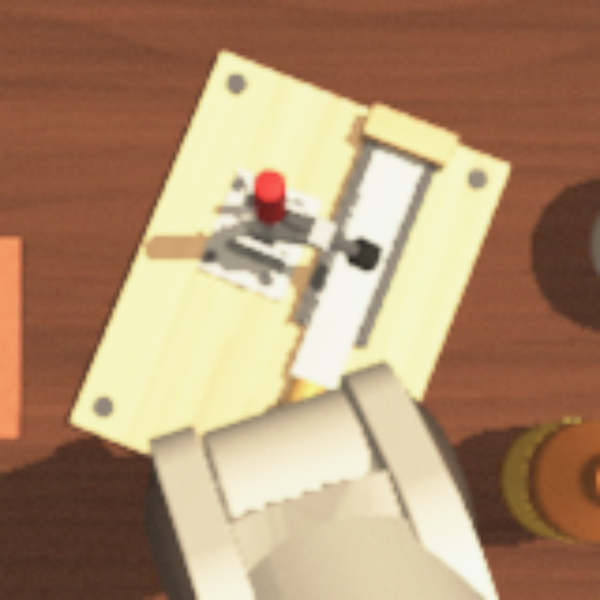

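Run:
```python
from h import *; from bench import *
a=cv2.imread('pics/w2.png')[230:380,225:425]; cv2.imwrite('pics/w2z.png',cv2.resize(a,(800,600),interpolation=cv2.INTER_CUBIC))
g=grab_frame('wrist'); p=state()['ee_pos']; q=np.array([.5792,-.1133,-.3736])
c,s=np.cos(q[2]),np.sin(q[2])
J=lambda x,y,z:np.array([q[0]+c*x-s*y,q[1]+s*x+c*y,z])
print('tcp',w2px(g,p)); 
for x in(-.141,-.118):
  for z in(.015,.0285,.042): print(x,z,w2px(g,J(x,0,z)).round())
g=grab_frame('scene');cv2.imwrite('pics/s2z.png',cv2.resize(g['frame'][180:240,310:390],(800,600),interpolation=cv2.INTER_CUBIC))
```

```text
tcp [324.06277622 283.51412899]
-0.141 0.015 [323. 299.]
-0.141 0.0285 [323. 310.]
-0.141 0.042 [323. 324.]
-0.118 0.015 [323. 259.]
-0.118 0.0285 [323. 268.]
-0.118 0.042 [323. 278.]
```

View pics/w2z.png

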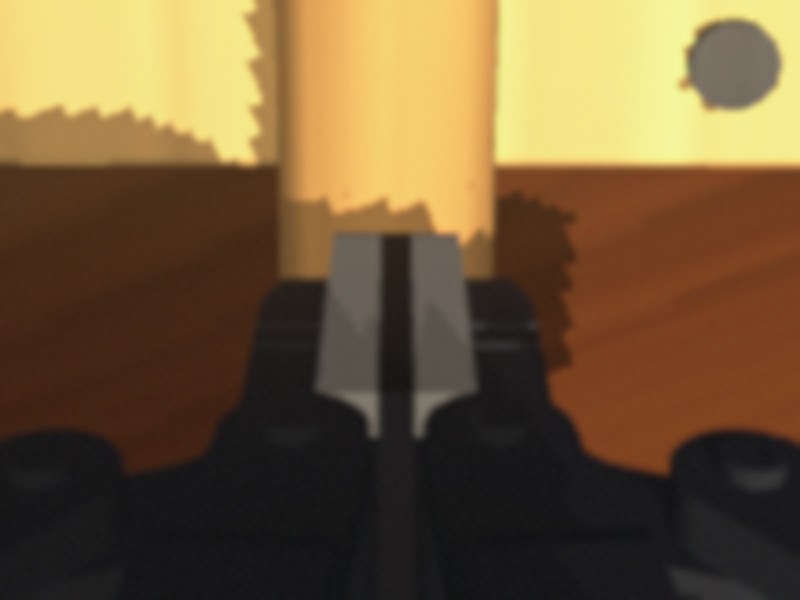

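View pics/s2z.png

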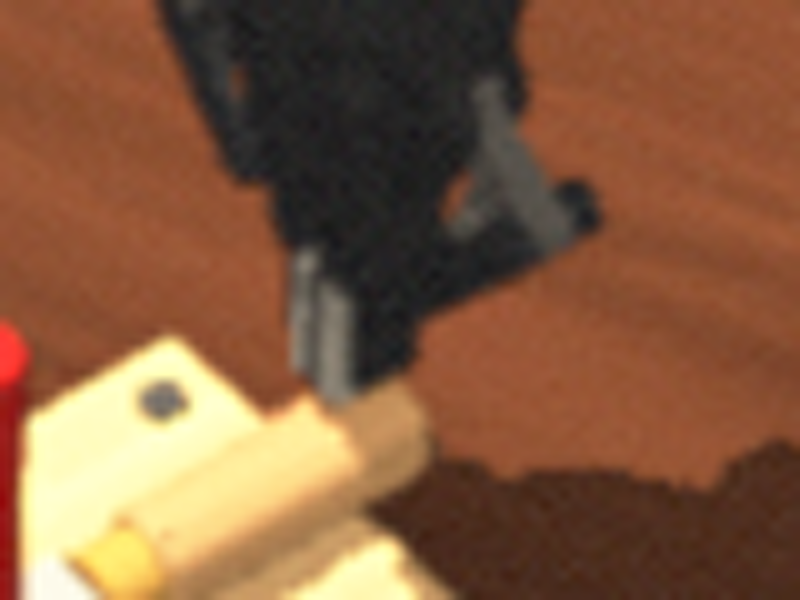

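```bash
cat > tri.py <<'E'
from h import *; from bench import *
def tri(obs):
    A=np.zeros((3,3));b=np.zeros(3)
    for g,u,v in obs:
        o=cam(g)[4][:3,3]; d=px2w(g,u,v,0)-o; d/=np.linalg.norm(d); M=np.eye(3)-np.outer(d,d); A+=M;b+=M@o
    P=np.linalg.solve(A,b)
    return P,[ (w2px(g,P)-[u,v]).round(1) for g,u,v in obs]
E
python3 - <<'E'
from tri import *
w=grab_frame('wrist');s=grab_frame('scene')
P,r=tri([(w,323.7,288.5),(s,342.2,218.5)]); print(P,r,state()['ee_pos'])
q=np.array([.5792,-.1133,-.3736]);R=np.array([[np.cos(q[2]),-np.sin(q[2])],[np.sin(q[2]),np.cos(q[2])]])
print(R.T@(P[:2]-q[:2]))
E
```

```text
[ 0.46718743 -0.06954819  0.05119833] [array([-0.5,  2.2]), array([-0.4,  0.2])] [ 0.45918222 -0.06683446  0.02262709]
[-0.12025396 -0.00014738]
```

```bash
python3 -m inch '-0.2 0 0 0;-0.3 0 0 0;-0.3 0 0 0;-0.3 0 0 0;-0.2 0 0 0;0 0 0 0;0 0 0 0;0 0 0 0'; python3 where.py;python3 - <<'E'
from h import *; from bench import *
g=grab_frame('scene');cv2.imwrite('pics/s3z.png',cv2.resize(g['frame'][170:245,310:410],(800,600),interpolation=cv2.INTER_CUBIC))
p=state()['ee_pos']
for dz in (-.0226,0,.03): print(((w2px(g,p+[0,0,dz])-[310,170])*8).round())
E
```

```text
time: 8.4
ee_pos: [0.4117, -0.048, 0.0229]
tcp_rot: [0.983, -0.186, 0.001, -0.0]
ft_force: [-0.2, 0.9, 0.4]
finger_gap: -0.0
t 8.4 jig [-179.8   -0.3   22.9] yaw err deg -0.05 toolz [ 0.001 -0.    -1.   ] F jig [-0.6  0.8  0.4] gap -0.0 J [ 0.58  0.43 -0.6   2.24  0.45  0.58 -2.31]
[414. 415.]
[418. 361.]
[423. 285.]
```

View pics/s3z.png

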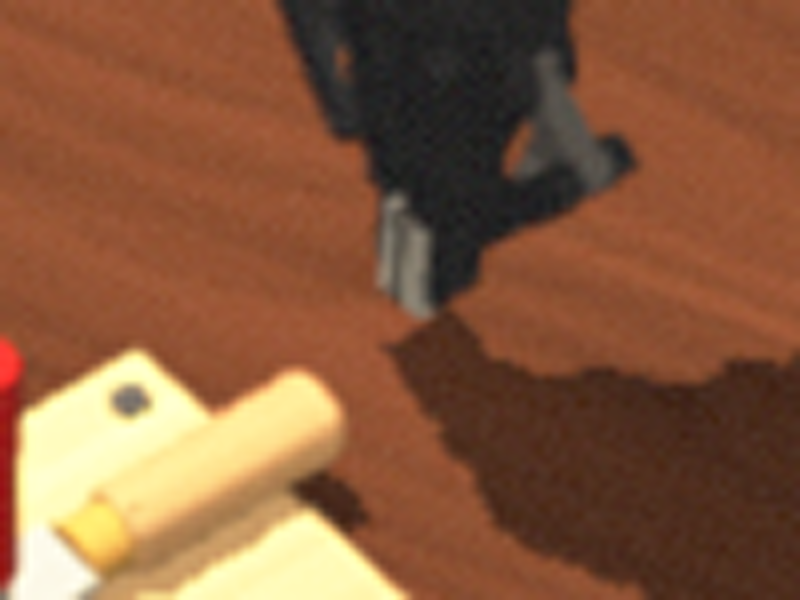

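```bash
python3 -m inch '0 0 0.1 0;0 0 0.1 0;0 0 0.1 0;0 0 0.1 0;0 0 0.1 0;0 0 0 0;0 0 0 0;0 0 0 0'; python3 where.py;python3 - <<'E'
from h import *; from bench import *
g=grab_frame('scene');cv2.imwrite('pics/s4z.png',cv2.resize(g['frame'][170:245,310:410],(800,600),interpolation=cv2.INTER_CUBIC))
g=grab_frame('wrist');cv2.imwrite('pics/w4.png',g['frame'])
E
```

```text
time: 9.12
ee_pos: [0.4107, -0.0477, 0.0025]
tcp_rot: [0.983, -0.186, -0.0, -0.0]
ft_force: [0.3, -0.1, 0.6]
finger_gap: -0.0
t 9.12 jig [-180.8   -0.4    2.5] yaw err deg -0.03 toolz [-0.  0. -1.] F jig [ 0.3 -0.   0.6] gap -0.0 J [ 0.54  0.48 -0.56  2.25  0.5   0.54 -2.36]
```

View pics/s4z.png

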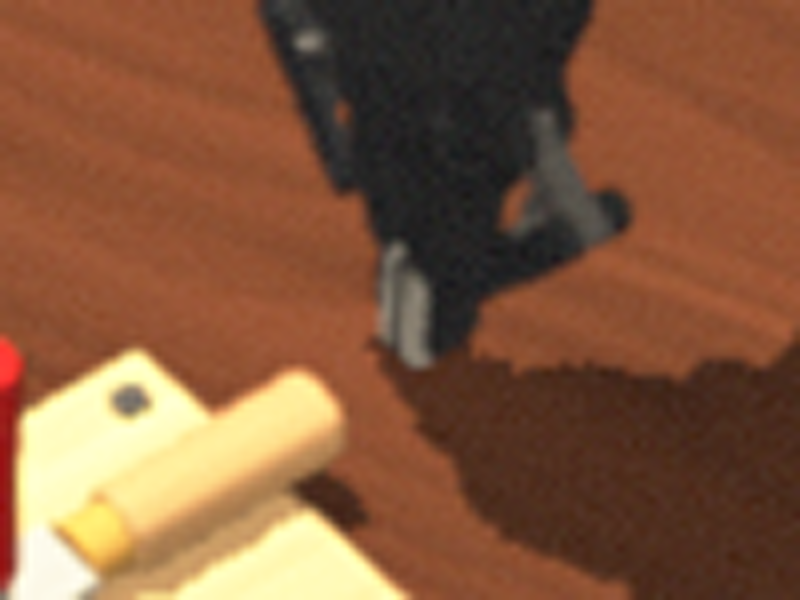

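View pics/w4.png

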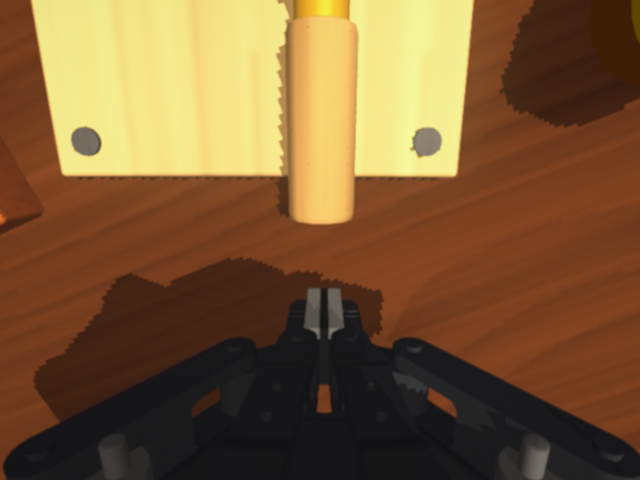

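```bash
python3 -m inch '0.1 0 0 0;0.1 0 0 0;0.1 0 0 0;0.1 0 0 0;0.1 0 0 0;0.1 0 0 0;0.1 0 0 0;0.1 0 0 0'; python3 where.py;python3 -m inch '0.1 0 0 0;0.05 0 0 0;0.05 0 0 0;0.05 0 0 0;0 0 0 0;0 0 0 0;0 0 0 0;0 0 0 0'; python3 where.py;python3 - <<'E'
from h import *; from bench import *
g=grab_frame('scene');cv2.imwrite('pics/s5.png',cv2.resize(g['frame'][190:325,230:410],(800,600),interpolation=cv2.INTER_CUBIC))
E
```

```text
time: 9.88
ee_pos: [0.4406, -0.0596, 0.0025]
tcp_rot: [0.983, -0.186, -0.0, 0.0]
ft_force: [-1.2, 0.9, 0.8]
finger_gap: -0.0004
t 9.88 jig [-148.7   -0.6    2.5] yaw err deg -0.04 toolz [-0.001  0.    -1.   ] F jig [-1.5  0.4  0.8] gap -0.0004 J [ 0.55  0.51 -0.56  2.18  0.5   0.57 -2.32]
time: 10.55
ee_pos: [0.45, -0.0632, 0.0027]
tcp_rot: [0.983, -0.186, 0.0, 0.0]
ft_force: [0.1, 0.2, 0.1]
finger_gap: -0.0002
t 10.55 jig [-138.6   -0.5    2.7] yaw err deg -0.04 toolz [ 0. -0. -1.] F jig [0.1 0.2 0.1] gap -0.0002 J [ 0.55  0.53 -0.56  2.16  0.5   0.58 -2.32]
```

View pics/s5.png

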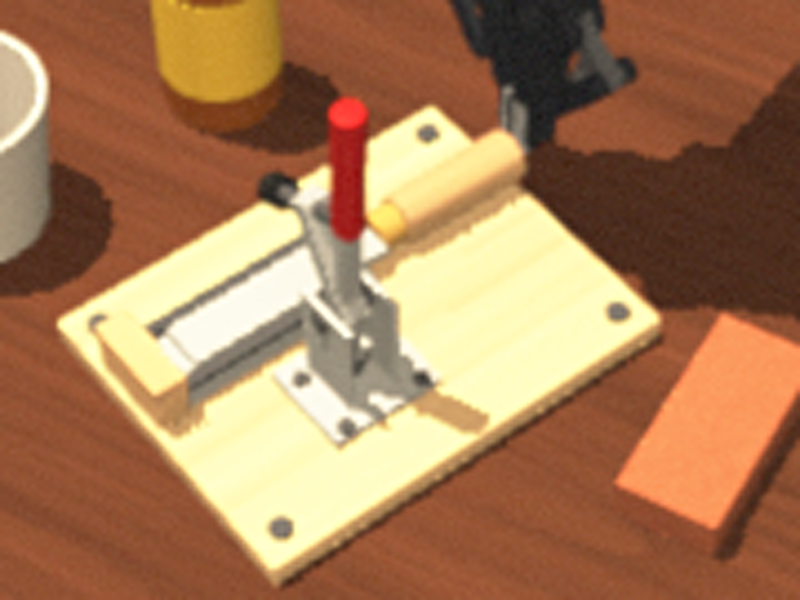

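```bash
python3 -m inch '0.05 0 0 0;0.05 0 0 0;0.05 0 0 0;0.05 0 0 0;0.03 0 0 0;0 0 0 0;0 0 0 0;0 0 0 0'; python3 where.py
```

```text
time: 11.27
ee_pos: [0.4587, -0.0666, 0.0027]
tcp_rot: [0.983, -0.186, 0.0, -0.0]
ft_force: [-0.5, -0.3, 0.6]
finger_gap: 0.0002
t 11.27 jig [-129.2   -0.5    2.7] yaw err deg -0.04 toolz [ 0.001 -0.    -1.   ] F jig [-0.3 -0.5  0.6] gap 0.0002 J [ 0.55  0.54 -0.56  2.14  0.5   0.6  -2.31]
```

```bash
python3 -m inch '0.03 0 0 0;0.03 0 0 0;0 0 0 0;0 0 0 0;0 0 0 0;0 0 0 0;0 0 0 0;0 0 0 0'; python3 where.py
```

```text
time: 11.93
ee_pos: [0.4607, -0.0675, 0.0026]
tcp_rot: [0.983, -0.186, 0.0, 0.0]
ft_force: [-0.4, 0.3, 1.2]
finger_gap: -0.0002
t 11.93 jig [-127.1   -0.6    2.6] yaw err deg -0.04 toolz [ 0. -0. -1.] F jig [-0.5  0.1  1.2] gap -0.0002 J [ 0.55  0.54 -0.56  2.13  0.5   0.6  -2.31]
```

```bash
python3 -m inch '0.03 0 0 0;0.03 0 0 0;0.03 0 0 0;0.03 0 0 0;0 0 0 0;0 0 0 0;0 0 0 0;0 0 0 0'; python3 where.py
python3 - <<'E'
from h import *; from bench import *
g=grab_frame('scene');cv2.imwrite('pics/s6.png',cv2.resize(g['frame'][190:325,230:410],(800,600),interpolation=cv2.INTER_CUBIC))
E
```

```text
time: 12.6
ee_pos: [0.4611, -0.0679, 0.0018]
tcp_rot: [0.983, -0.186, -0.003, 0.0]
ft_force: [-8.9, 4.8, 6.2]
finger_gap: 0.0
t 12.6 jig [-126.5   -0.8    1.8] yaw err deg 0.01 toolz [-0.007  0.001 -1.   ] F jig [-10.    1.3   6.2] gap 0.0 J [ 0.55  0.55 -0.56  2.12  0.5   0.61 -2.3 ]
```

View pics/s6.png

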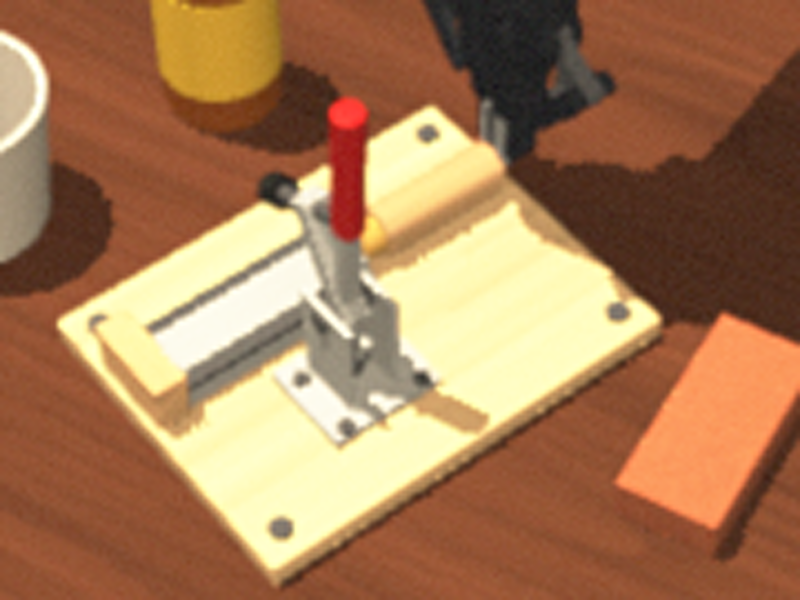

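```bash
python3 -m inch '-0.2 0 0 0;-0.4 0 0 0;-0.4 0 0 0;0 0 -0.6 0;0 0 -0.9 0;0 0 -0.9 0;0 0 -0.9 0;0 0 -0.9 0'; python3 where.py; python3 -m inch '0 0 -0.9 0;0 0 -0.9 0;0.5 0 -0.2 0;0.8 0 0 0;0.8 0 0 0;0.8 0 0 0;0.8 0 0 0;0.6 0 0 0'; python3 where.py
python3 - <<'E'
from h import *; from bench import *
g=grab_frame('scene');cv2.imwrite('pics/s7.png',cv2.resize(g['frame'][100:325,190:490],(800,600),interpolation=cv2.INTER_CUBIC))
E
```

```text
time: 13.32
ee_pos: [0.428, -0.0543, 0.1723]
tcp_rot: [0.983, -0.186, 0.001, -0.0]
ft_force: [1.4, -0.6, -0.3]
finger_gap: -0.0003
t 13.32 jig [-162.3   -0.3  172.3] yaw err deg -0.01 toolz [ 0.001 -0.    -1.   ] F jig [ 1.6 -0.1 -0.3] gap -0.0003 J [ 0.78  0.18 -0.78  2.1   0.16  0.92 -2.03]
time: 13.98
ee_pos: [0.5904, -0.1192, 0.2504]
tcp_rot: [0.982, -0.187, 0.001, 0.0]
ft_force: [-0.0, -0.6, 0.5]
finger_gap: 0.0001
t 13.98 jig [ 12.6  -1.4 250.4] yaw err deg -0.14 toolz [ 0.002 -0.001 -1.   ] F jig [ 0.2 -0.6  0.5] gap 0.0001 J [ 0.7   0.43 -0.73  1.62  0.3   1.21 -2.04]
```

View pics/s7.png

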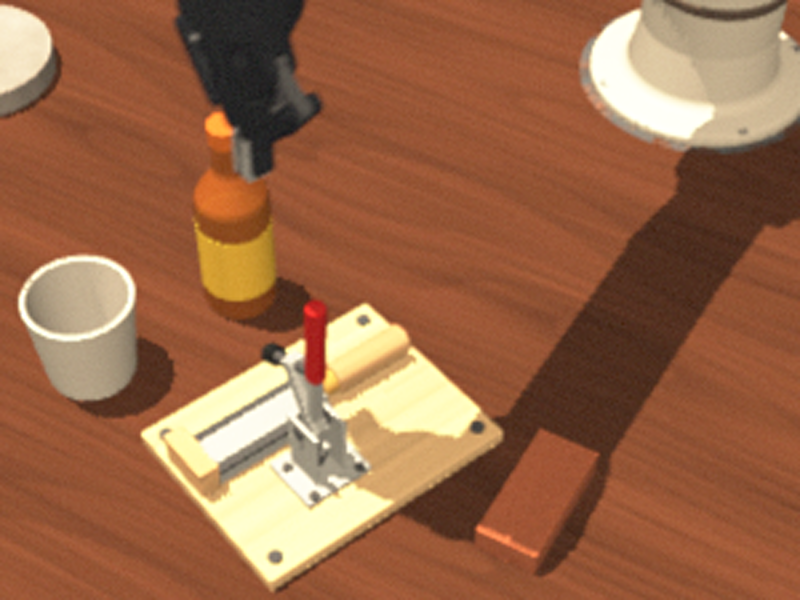

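```bash
python3 -m inch '-0.06 0 0.5 0;0 0 0.5 0;0 0 0.5 0;0 0 0.5 0;0 0 0.4 0;0 0 0.2 0;0 0 0 0;0 0 0 0'; python3 where.py
python3 - <<'E'
from h import *; from bench import *
g=grab_frame('scene');cv2.imwrite('pics/s8.png',cv2.resize(g['frame'][130:310,220:460],(800,600),interpolation=cv2.INTER_CUBIC))
g=grab_frame('wrist');cv2.imwrite('pics/w8.png',g['frame'])
E
```

```text
time: 14.7
ee_pos: [0.5859, -0.1165, 0.1469]
tcp_rot: [0.983, -0.186, 0.0, -0.0]
ft_force: [-0.2, 0.3, -0.3]
finger_gap: -0.0
t 14.7 jig [  7.4  -0.5 146.9] yaw err deg -0.04 toolz [ 0.  0. -1.] F jig [-0.3  0.2 -0.3] gap -0.0 J [ 0.66  0.53 -0.68  1.74  0.38  1.02 -2.1 ]
```

View pics/s8.png

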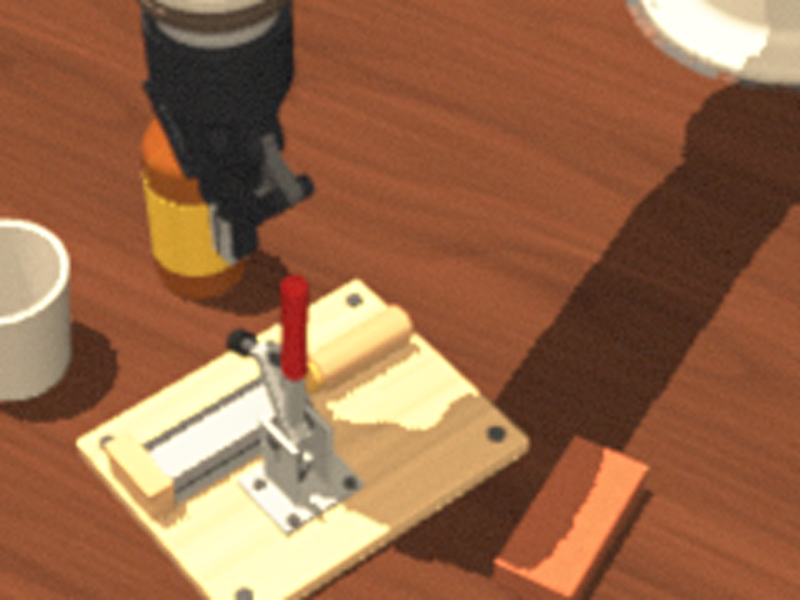

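View pics/w8.png

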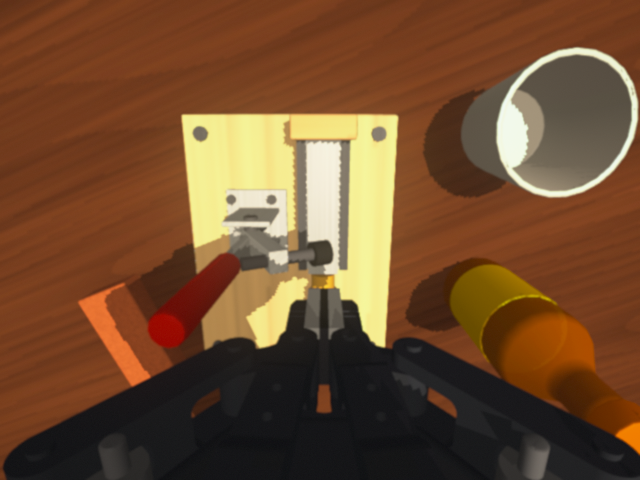

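Run:
```python
from tri import *
w=grab_frame('wrist');s=grab_frame('scene')
q=np.array([.5792,-.1133,-.3736]);R=np.array([[np.cos(q[2]),-np.sin(q[2])],[np.sin(q[2]),np.cos(q[2])]])
for a in[(323.7,288.5,288.4,205.6)]:
    P,r=tri([(w,*a[:2]),(s,*a[2:])]); print(R.T@(P[:2]-q[:2]),P[2],r)
# handle end centre in wrist (172,326) & scene
P,r=tri([(w,171,325),(s,220+294/3.333,130+287/3.333)]); print('handle end',R.T@(P[:2]-q[:2]),P[2],r)
```

```text
[0.01476142 0.00019629] 0.17680275632319023 [array([-0.7,  6.6]), array([-1.2,  0.9])]
handle end [0.00970552 0.0586935 ] 0.19567681235598186 [array([-0.2,  2. ]), array([-0.3,  0.3])]
```

```bash
python3 -m inch '0.06 0 0.15 0;0 -0.1 0.15 0;0 -0.15 0 0;0 -0.2 0 0;0 -0.2 0 0;0 -0.15 0 0;0 0 0 0;0 0 0 0'; python3 where.py
python3 - <<'E'
from h import *; from bench import *
g=grab_frame('scene');cv2.imwrite('pics/s9.png',cv2.resize(g['frame'][160:310,220:420],(800,600),interpolation=cv2.INTER_CUBIC))
g=grab_frame('wrist');cv2.imwrite('pics/w9.png',g['frame'])
E
```

```text
time: 15.57
ee_pos: [0.6, -0.0866, 0.1348]
tcp_rot: [0.983, -0.185, 0.0, -0.0]
ft_force: [0.1, 0.3, 0.4]
finger_gap: -0.0002
t 15.57 jig [  9.7  32.5 134.8] yaw err deg 0.06 toolz [ 0.  0. -1.] F jig [-0.1  0.3  0.4] gap -0.0002 J [ 0.6   0.56 -0.68  1.72  0.4   1.01 -2.16]
```

View pics/s9.png

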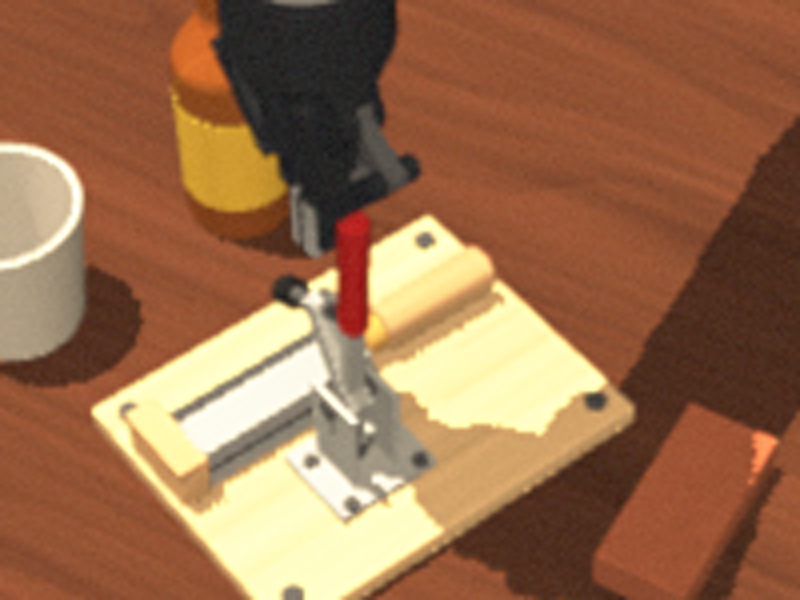

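View pics/w9.png

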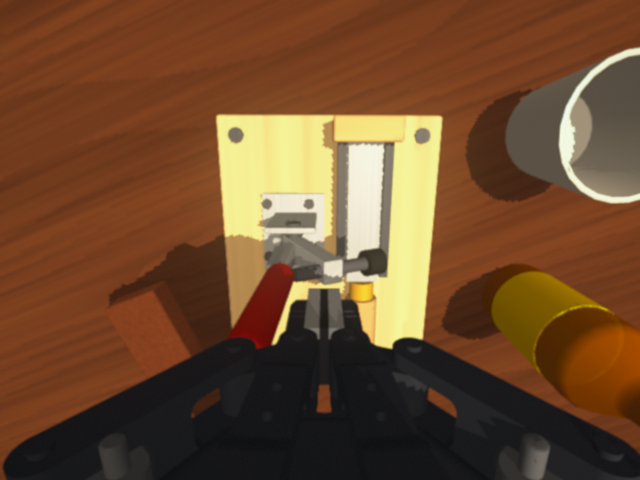

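```bash
python3 -m inch '0 -0.1 0 0;0 -0.12 0 0;0 -0.14 0.02 0;0 -0.15 0.03 0;0 -0.15 0.04 0;0 -0.15 0.05 0;0 -0.15 0.06 0;0 0 0 0'; python3 where.py
python3 - <<'E'
from h import *; from bench import *
g=grab_frame('scene');cv2.imwrite('pics/s10.png',cv2.resize(g['frame'][160:310,220:420],(800,600),interpolation=cv2.INTER_CUBIC))
E
```

```text
time: 16.33
ee_pos: [0.6149, -0.0516, 0.1272]
tcp_rot: [0.983, -0.186, 0.001, 0.0]
ft_force: [-0.7, -4.2, 4.0]
finger_gap: 0.0001
t 16.33 jig [ 10.7  70.4 127.2] yaw err deg -0.01 toolz [ 0.002 -0.001 -1.   ] F jig [ 0.9 -4.2  4. ] gap 0.0001 J [ 0.53  0.58 -0.67  1.7   0.42  1.   -2.23]
```

View pics/s10.png

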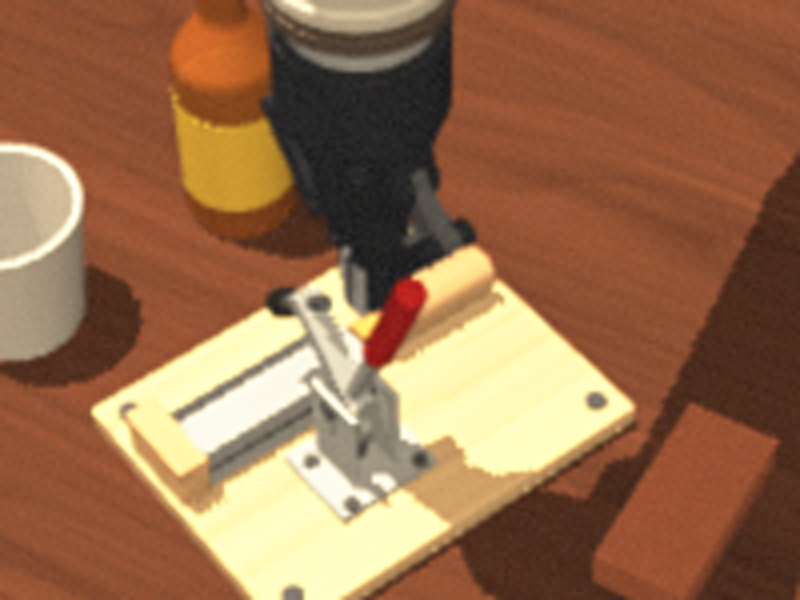

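```bash
python3 -m inch '0 -0.17 0.08 0;0 -0.17 0.09 0;0 -0.17 0.1 0;0 -0.17 0.11 0;0 -0.17 0.13 0;0 -0.15 0.15 0;0 -0.1 0.12 0;0 0 0 0'; python3 where.py
python3 - <<'E'
from h import *; from bench import *
g=grab_frame('scene');cv2.imwrite('pics/s11.png',cv2.resize(g['frame'][160:310,220:420],(800,600),interpolation=cv2.INTER_CUBIC))
E
```

```text
time: 17.05
ee_pos: [0.6283, -0.0087, 0.0934]
tcp_rot: [0.983, -0.185, -0.002, -0.001]
ft_force: [0.0, -0.1, 0.2]
finger_gap: 0.0
t 17.05 jig [  7.6 115.3  93.4] yaw err deg 0.1 toolz [-0.003  0.002 -1.   ] F jig [ 0.1 -0.   0.2] gap 0.0 J [ 0.44  0.64 -0.65  1.69  0.45  0.97 -2.32]
```

View pics/s11.png

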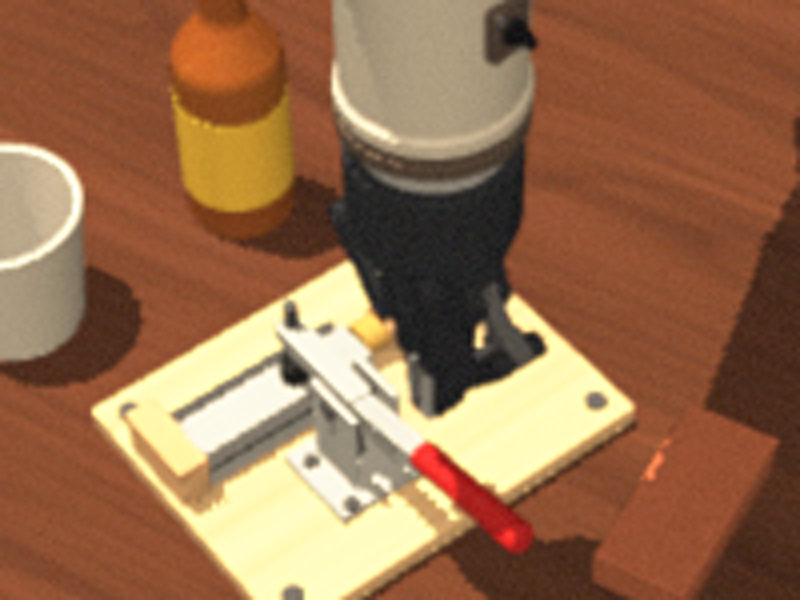

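```bash
python3 -m inch '0 0 -0.3 0;0 0 -0.6 0;0 0 -0.8 0;0 0 -0.8 0;0 0 -0.8 0;0 0 -0.6 0;0 0 0 0;0 0 0 0'; python3 -m inch '-0.5 0 0 0;-0.8 0 0 0;-0.8 0 0 0;-0.8 0 0 0;-0.8 0 0 0;-0.5 0 0 0;0 0 0 0;0 0 0 0'; python3 where.py
python3 - <<'E'
from h import *; from bench import *
g=grab_frame('scene');cv2.imwrite('pics/s12.png',cv2.resize(g['frame'][180:310,220:393],(800,600),interpolation=cv2.INTER_CUBIC))
g=grab_frame('top');cv2.imwrite('pics/t12.png',cv2.resize(g['frame'][180:340,250:463],(800,600),interpolation=cv2.INTER_CUBIC))
g2=grab_frame('scene')
q=np.array([.5792,-.1133,-.3736]);R=np.array([[np.cos(q[2]),-np.sin(q[2])],[np.sin(q[2]),np.cos(q[2])]])
for phi in(1.33,1.4): # expected handle tip px
    P=[.01,.052+.133*np.sin(phi)]; X=np.r_[q[:2]+R@P,.066+.133*np.cos(phi)]
    print(phi,((w2px(g2,X)-[220,180])*4.62).round(),((w2px(g,X)-[250,180])*3.75).round())
E
```

```text
time: 17.77
ee_pos: [0.631, -0.0111, 0.2545]
tcp_rot: [0.982, -0.186, 0.002, -0.0]
ft_force: [0.1, -0.2, -1.2]
finger_gap: -0.0001
time: 18.43
ee_pos: [0.4724, 0.0501, 0.2512]
tcp_rot: [0.983, -0.186, -0.0, 0.001]
ft_force: [0.3, -0.4, 0.6]
finger_gap: 0.0002
t 18.43 jig [-159.1  113.1  251.2] yaw err deg -0.02 toolz [-0.    -0.002 -1.   ] F jig [ 0.4 -0.3  0.6] gap 0.0002 J [ 0.59  0.17 -0.83  1.91  0.14  1.12 -2.24]
1.33 [601. 517.] [ 92. 128.]
1.4 [603. 534.] [ 90. 129.]
```

View pics/s12.png

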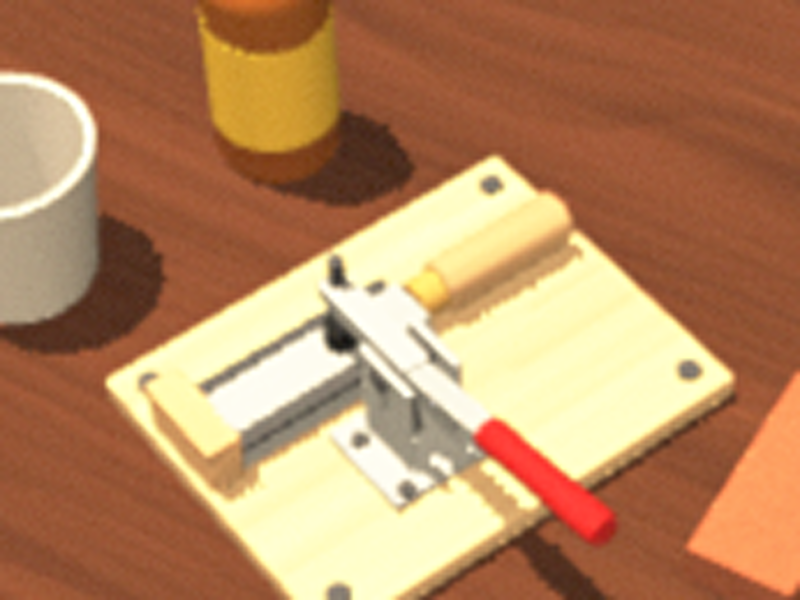

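View pics/t12.png

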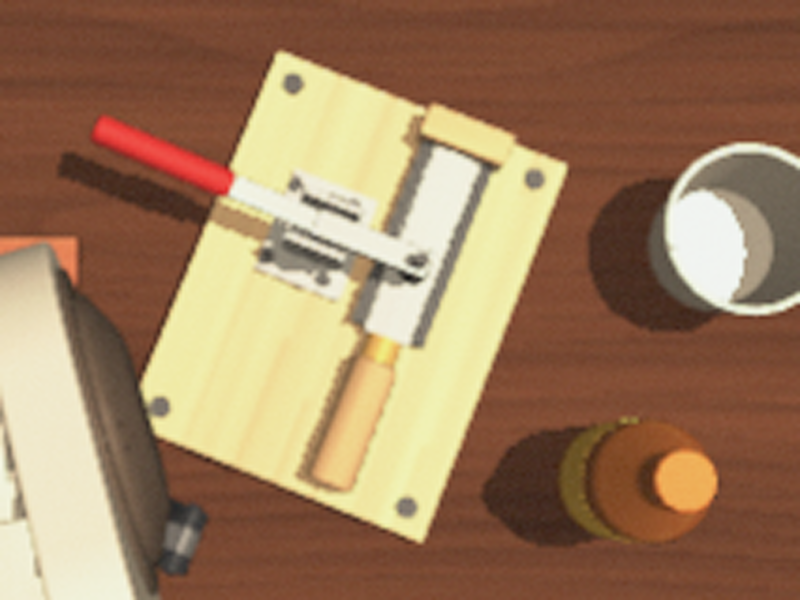

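Run:
```python
from h import *; from bench import *
q=np.array([.5792,-.1133,-.3736]);R=np.array([[np.cos(q[2]),-np.sin(q[2])],[np.sin(q[2]),np.cos(q[2])]])
g=grab_frame('top')
for a in((314,481),(350,491)):
    P=px2w(g,250+a[0]/3.755,180+a[1]/3.75,.0285); print((R.T@(P[:2]-q[:2])*1000).round(1))
s=grab_frame('scene')
for a in((220,398),): 
    P=px2w(s,220+a[0]/4.624,180+a[1]/4.615,.0285); print((R.T@(P[:2]-q[:2])*1000).round(1))
print(state()['time'],finish_job())
```

```text
[-114.5    6.4]
[-112.3  -13.5]
[68.4 -8.6]
the job is handed in; nothing more can be done
18.6833 None
```

The chisel is pushed home against the stop, the red handle is locked over the blade, and I handed the job in at 18.7 s. `finish_job()` gave no verdict, so what follows rests on my own checks.

- **Pushing the chisel:** the shut fingertips pushed the handle butt along the bed until it met the stop with about 10 N.
- **First attempt missed:** the fingers passed just above the handle and touched nothing. In the pictures the fingertips end about 25 mm behind the reported TCP, so I backed off, lowered the tool by 20 mm and pushed again.
- **Working the clamp:** I pushed the red handle outward and down with the fingertips, well above the short steel arm. It went past its dead point and snapped over by itself.

**Last checks:**
- **Handle:** its end lies in the scene picture where a locked handle should be.
- **Chisel:** in the top picture the butt is at about x = -113 mm, where I expect it at home (-115 mm, assuming the stop face is at jig x = 80 mm). The blade looks flat against the stop.
- **Bystanders:** the bottle and cup look unmoved. The arm partly hid the whetstone in the last top picture, but the visible part looks unmoved in the scene picture. I did not measure any of the three again.
- **Robot:** it was clear of everything, with the wrist force near zero.
- **Check that disagreed:** one scene-camera reading of a blade point gave x = 68 mm. I picked that pixel roughly, at a visible corner of the blade, and disregarded it in favour of the butt position and the push force.

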